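# Unhook a coupler pack and stow it in the sliding tray

### The arm

A 6-joint arm with a two-finger parallel gripper is mounted at the origin on the work surface. World frame = base frame: x ahead of the robot, y to its left, z up, the work surface at z = 0. Lengths are in m, angles in degrees, forces in N, time in s.
With the tool pointing down it reaches from about 0.375 to 0.9 m from the base axis. Payload 3.1 kg.
Tool frame: the origin (TCP) lies between the finger pads; the fingertips stand 11 mm ahead of it and the grasp point (between the pads) lies 8 mm behind it; z points along the fingers, y is the line along which they close (so a half turn about z gives the same grasp; the last joint's range is limited). The gripper opens to 87 mm and grips with 3 to 60 N. Pads are 19 mm wide; open, the fingers measure 117 mm over their backs; the gripper's body (75 mm by 190 mm) begins 51 mm behind the grasp point.
Start: joints at [-87.176, 30.224, 82.088, -0, 67.689, -10.227], TCP at [0.141, -0.609, 0.234] pointing down, gripper open.
Joint ranges: [-176.69, 176.69], [-43.24, 126.21], [12.49, 139.97], [-82, 262], [0, 151.66], [-163.58, 163.58]. Speed limits (degrees/s): [159.86, 159.86, 180, 180, 180, 180].

### API

Orientations are given as a 3x3 rotation matrix whose columns are the frame's x, y, z axes.
In Python, from rig import bot gives the robot as it stands.
- The arm moves only by the tool apply_moves, never from a script. Its argument "steps" is a list that holds one entry, the list of rows, each a list of 7 numbers: the shift along the tool's x, y, z in cm, then the turn, a rotation vector about the tool's x, y, z in degrees, then the gripper command: -1 is shut, 1 is fully open, values between are in proportion. In form: [[[dx, dy, dz, rx, ry, rz, jaw], ...]]. A call has 1 to 20 rows; each row is the pose to reach, as a shift and turn from the pose commanded when the call began, along the tool's axes at that moment; what a row does not reach only later rows make up. A row lasts 1/8 s, in which the tool goes at most 62.5 mm and 10.7 degrees, less where a joint would pass 70% of its speed; a pose out of reach is approached as far as the arm can. A call with a gripper value outside its range is refused whole. The fingers move at their own pace and stop on an object; the grip force is fixed at half the most. Time passes only in rows, so rows that repeat a pose let the fingers close. It gives the time, the measured TCP pose, the force, the opening and the grip force at its end, in the units of the state.
- bot.read_state(): the state, without advancing time (a new reading comes with each control period).
- bot.capture(name): name is "side" or "top"; returns the picture (400x640x3 uint8, blue, green, red); there is no depth.
- bot.camera_model(name): a dict with "intrinsics" (3x3 intrinsics, pixels), "k1" (the pictures are not rectified: a ray, as slopes to the right and down, at radius r is drawn at 1 + k1 r^2 times it, then the intrinsics apply), "R" (3x3) and "t" (3): a world point X has camera coordinates R X + t. Camera axes: x right, y down, z forward; pixel columns grow to the right and rows downward; lengths in m; the calibration is good to about 2 mm. A picture is of the moment at which its call begins. camera_model takes no time and is no camera call.
- bot.hand_in(): hands the job in; it is judged then, once.
The state is a dict: "time_s": time; "joint_positions": joint angles; "qvel": joint speeds; "tau": joint torques, N m; "position": TCP position; "tcp_rot": TCP orientation; "force": force on the tool from outside, world axes, zero at the start; "moment": the same for the moment, N m; "opening": opening from 0.0 (shut) to 1.0 (fully open); "grasp_force": force on a finger pad.
Only numpy, scipy, OpenCV 4.12 (cv2) and the standard library are available. Lean on these libraries where they do the work, as an engineer would, in place of code of your own. Each camera call takes 0.05 s, during which the arm holds its last target. There are 200 camera calls.

### The job

At the fibre-splicing bench, take the rectangular pack (two couplers in a box-shaped shell) off its display peg: lift it enough to clear the peg's upturned tip and slide it off without forcing it against the stand, leaving the round pack hanging. Stand it upright, without dropping it, in the free space of the aluminium tray, parallel to the end wall, and let go; then push the grey follower block up until the pack is held snugly upright between the follower and the tray's end wall. Do not disturb the bottle, screwdriver or cleaver.

Things in the scene. Friction and masses are not known exactly. Their poses are not given: they have to be found in the camera images.
- pack_center (a point): Centre of the rectangular pack to be taken: 80 mm wide (its y), 155 mm tall (its z, up), 120 g, rigid. This point is 77.5 mm above the underside. Lower part: clear box-shaped clamshell with two black couplers in it, 24 mm thick (its x, 12 mm each side of the middle plane), 62 mm tall, with a flat underside on which it can stand.
- pack_header (a point): Centre of the rectangular pack's white header (80 wide, 45 tall, 5 mm thick, above the hang hole), the place to pinch it from above, across its thickness (pack's x): 22.5 mm below the pack's top edge, 22.5 mm above the hole's top edge, 55 mm above the pack's centre.
- round_pack_center (a point): The other pack, to be left hanging: same white card, hole and header, but a round clear clamshell (76 mm across, 24 mm thick) below with a black disc in it. This point: 77.5 mm above its underside, on its middle line.
- stand: Dark steel display stand, fixed. Origin: centre of its base's underside. Base 140 (x) x 240 (y) x 8 mm; cross-bar along y at x = 0, top 148 mm up, on two 16 mm posts at y = +-110 mm. Two pegs, at y = +60 and -60 mm, run level from it along the stand's -x (roughly towards the robot). One pack on each, 65 to 80 mm from the cross-bar; which is on which varies.
- tray: Aluminium pack tray, fixed. Origin: centre of its underside. Outside 160 (x) x 110 (y) mm; floor 6 mm thick; side walls 5 mm thick, 45 mm high, 100 mm apart inside; end wall at its +x end, 90 mm high, inner face at x = +72 mm; -x end open. The pack goes in with its x along the tray's x, between follower and end wall.
- follower (a joint): Travel of the grey follower block along the tray's +x towards the end wall, m: 0 is fully back, 0.09 the limit. It slides with about 2.5 N friction and stays where left. Its front face is at tray x = -20 mm + travel, so with the 24 mm thick pack between it and the end wall it stops at 0.068.
- follower_back (a point): Top edge of the grey follower's back face (away from the end wall), mid-width. The block is 50 mm long (x), 94 mm wide (y), its top 90 mm above the table; the back face is flat and free to be pushed along the tray's +x, best 60 to 85 mm above the table, over the side walls.
- water_bottle: Water bottle, 64 mm across, 200 mm tall, green cap; stands on the table. Origin: centre of its underside. Leave alone.
- screwdriver: Screwdriver lying on the table, 170 mm long along its x. Leave alone.
- cleaver: Grey and black fibre cleaver on the table, 80 x 70 x 48 mm. Origin: centre of its underside. Leave alone.
- pack: The same rectangular pack; origin: centre of its underside. Its upper part is a stiff white card 5 mm thick in the middle plane, with a hang hole 44 mm wide and 40 mm tall (70 to 110 mm above the underside). It hangs with the hole's top edge on a peg, its x axis along the peg.
- peg_tip_a (a point): Upturned tip of the peg at stand y = +60 mm. Pegs are 6 mm round steel, top at 145 mm, level to stand x = -120 mm, where the tip bends up: it ends at x = -131 mm, 159 mm up, 14 mm above the peg's top. With the pack upright, a raise of 16 to 32 mm lets the hole pass over the tip. This point: top of the tip.
- peg_tip_b (a point): Top of the upturned tip of the other, equal peg, at stand y = -60 mm.

How it is judged:
By the outcome, as a careful person would: the job done as asked, in the order asked, and still so for the second after the job is handed in, with the robot touching nothing.
It also fails if it takes over 58 s, if anything falls off the work surface, if the arm or the gripper's body presses on something with over 40 N, if the wrist force passes 120 N, or if a joint passes its speed limit or range.

## Working session

There is one attempt and no reset: what is moved stays moved. The work goes in short steps, Python scripts to look and compute and a tool call to move; the robot and the scene stay as the last step left them, time stands still between calls to the robot, and variables do not carry over. Pictures are saved under pics/ and viewed, at most 12 in all, crops included, and the job is handed in when it is done.

Besides the shell and the picture viewer there is one more tool, called after "Call:" in YAML: its name, and indented under it one key for each argument. apply_moves: Moves the arm, as the interface text tells. Its arguments: {"type":"object","properties":{"steps":{"type":"array","items":{"type":"array","items":{"type":"array","items":{"type":"number"}}}}},"required":["steps"]}

```bash
mkdir -p pics
python3 - <<'E'
from rig import bot
import cv2
for n in("side","top"):
    cv2.imwrite(f"pics/{n}0.png",bot.capture(n)); m=bot.camera_model(n); print(n,m)
s=bot.read_state();print(s["time_s"],s["position"],s["tcp_rot"],s["opening"])
E
```

```text
side {'intrinsics': array([[385.76042319,   0.        , 320.24177833],
       [  0.        , 385.76042319, 196.49216746],
       [  0.        ,   0.        ,   1.        ]]), 'k1': -0.09003420234272883, 'R': array([[-0.84005506, -0.54221944,  0.0174806 ],
       [-0.31659338,  0.4638194 , -0.82742987],
       [ 0.44054072, -0.7006209 , -0.56129692]]), 't': array([0.49067772, 0.2767543 , 0.88901683])}
top {'intrinsics': array([[365.60960596,   0.        , 316.61755087],
       [  0.        , 365.60960596, 199.7271902 ],
       [  0.        ,   0.        ,   1.        ]]), 'k1': -0.035113226004311444, 'R': array([[ 0.00381726, -0.9996459 , -0.02633445],
       [-0.99643942, -0.00158432, -0.08429695],
       [ 0.08422538,  0.02656247, -0.99609263]]), 't': array([0.0090864 , 0.558841  , 1.18395743])}
0.1 [ 0.14113082 -0.60819594  0.23266721] [[ 9.74165209e-01  2.25836519e-01 -1.09123593e-04]
 [ 2.25836299e-01 -9.74163321e-01  1.94696278e-03]
 [ 3.33391095e-04 -1.92130747e-03 -9.99998099e-01]] 1.0018422594216367
```

View pics/side0.png

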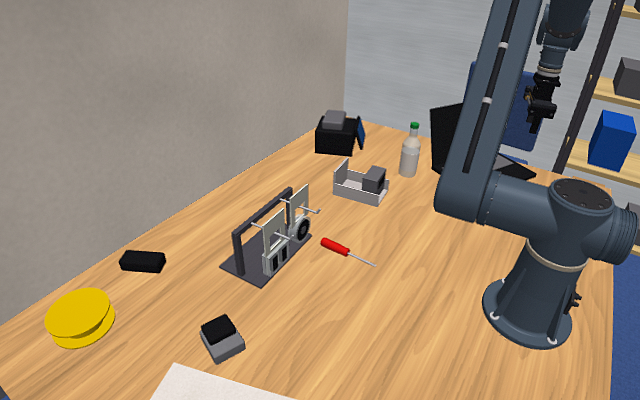

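View pics/top0.png

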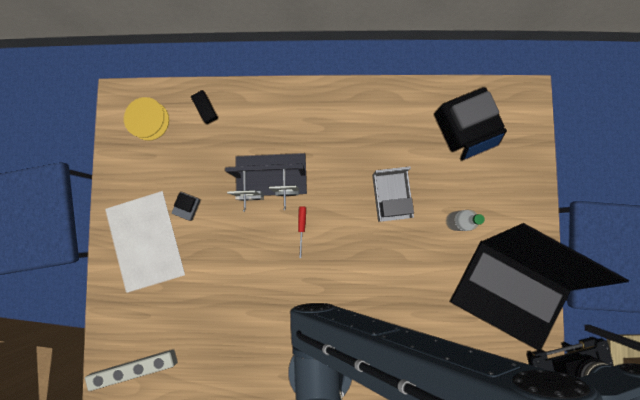

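The side view shows the rectangular pack, with its two couplers, on the nearer peg at about (275,245). That is the +y peg, on the left in the top view at about (245,195). The round pack is at (303,230). The tray is at about (362,185) in the side view and (393,195) in the top view. I'll zoom in to get accurate points.

Run:
```python
import cv2
a=cv2.imread("pics/side0.png")[150:290,215:395];cv2.imwrite("pics/s1.png",cv2.resize(a,None,fx=4,fy=4,interpolation=cv2.INTER_CUBIC))
t=cv2.imread("pics/top0.png")
a=cv2.vconcat([cv2.resize(t[145:220,220:320],None,fx=6,fy=6,interpolation=cv2.INTER_CUBIC)]);
b=cv2.resize(t[160:225,365:421],None,fx=3,fy=3)
cv2.imwrite("pics/t1.png",a)
b=cv2.resize(t[160:228,365:425],None,fx=8,fy=8,interpolation=cv2.INTER_CUBIC);cv2.imwrite("pics/t2.png",b)
```

```text
(no output)
```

View pics/s1.png

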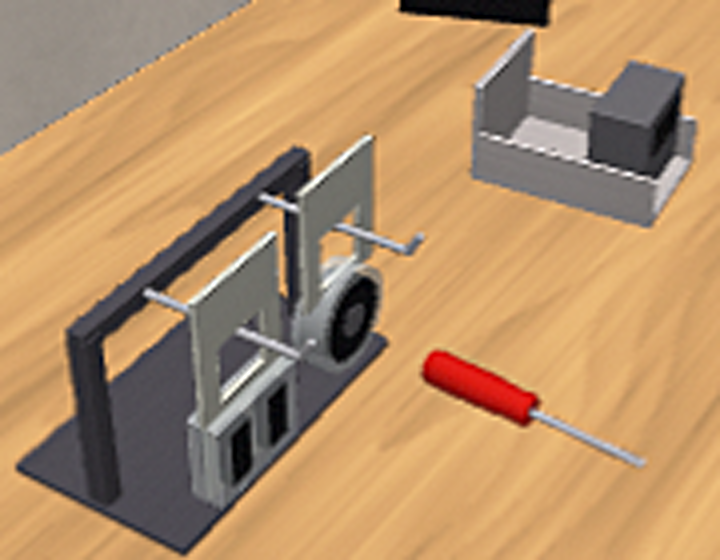

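View pics/t1.png

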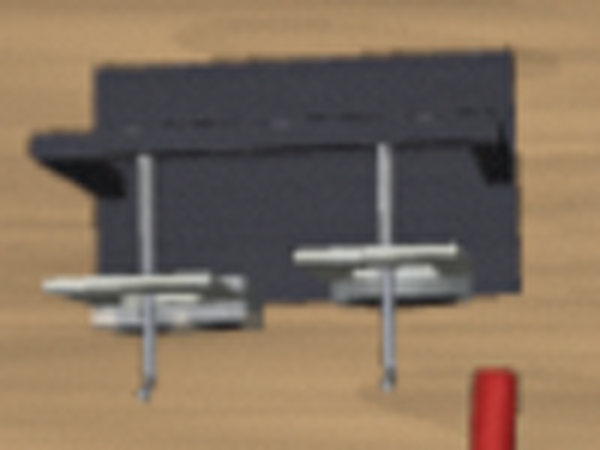

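View pics/t2.png

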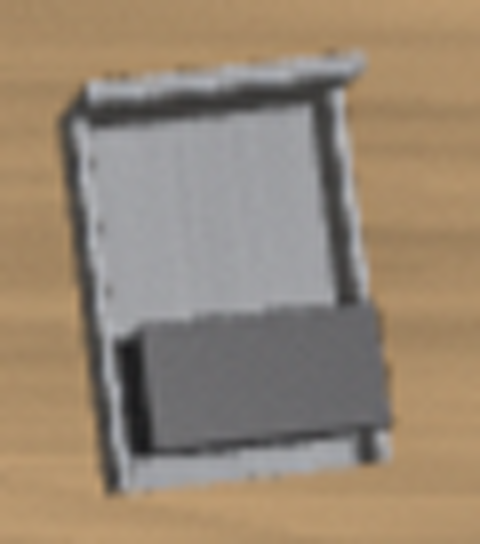

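Pixel positions read from these crops:
- **Pack:** the card's top edge runs (193,303)–(276,236) in the side crop and (42,286)–(212,276) in the top crop.
- **Stand:** the base corners and peg tips are all clear.
- **Tray:** the wall and follower corners are clear, and the follower is at its back end.

Next I'll fit the poses to these points.

```bash
cat > h.py <<'E'
import numpy as np, cv2
from rig import bot
from scipy.optimize import least_squares
C={n:bot.camera_model(n) for n in("side","top")}
def proj(n,X):
    m=C[n]; d=np.array([m["k1"],0,0,0,0.])
    return cv2.projectPoints(np.asarray(X,float).reshape(-1,1,3),cv2.Rodrigues(m["R"])[0],m["t"],m["intrinsics"],d)[0][:,0]
OFF={"s":("side",4,215,150),"t1":("top",6,220,145),"t2":("top",8,365,160)}
def px(c,u,v):
    n,f,a,b=OFF[c]; return n,((u+.5)/f-.5+a,(v+.5)/f-.5+b)
def W(p,L):
    c,s=np.cos(p[2]),np.sin(p[2]); L=np.array(L,float)
    return np.stack([p[0]+c*L[:,0]-s*L[:,1],p[1]+s*L[:,0]+c*L[:,1],L[:,2]],1)
def fit(obs,p0,dof=0):
    # obs: (crop,u,v,x,y,z[,moves with extra dof])
    def res(p):
        r=[]
        for o in obs:
            n,q=px(*o[:3]); x,y,z=o[3:6]
            if len(o)>6: x=x+p[3]
            r.append(proj(n,W(p,[[x,y,z]]))[0]-q)
        return np.ravel(r)
    s=least_squares(res,p0,loss="soft_l1",x_scale=.01); return s.x,np.round(res(s.x).reshape(-1,2),1).tolist()
E
python3 - <<'E'
from h import *
st=[("s",18,467,.07,.12,.008),("s",183,550,-.07,.12,.004),("s",385,342,-.07,-.12,.006),("s",310,345,-.131,.06,.159),("s",418,238,-.131,-.06,.159),
("t1",97,66,.07,.12,.008),("t1",513,50,.07,-.12,.008),("t1",521,292,-.07,-.12,.008),("t1",146,393,-.131,.06,.157),("t1",388,384,-.131,-.06,.157)]
S,r=fit(st,[.6,.15,0]);print("stand",S[:2],np.degrees(S[2]),r)
pk=[("s",193,303,-.0025,.04,.19),("s",276,236,-.0025,-.04,.19),("s",210,505,-.012,.04,.035),("s",297,435,-.012,-.04,.035),("t1",42,286,0,.04,.19),("t1",212,276,0,-.04,.19)]
P,r=fit(pk,[.55,.2,0]);print("pack",P[:2],np.degrees(P[2]),r)
print("pack in stand",W([0,0,-S[2]],[[P[0]-S[0],P[1]-S[1],0]]))
tr=[("s",476,178,.08,.055,0),("s",650,226,-.08,.055,0),("s",657,180,-.08,.055,.045),("s",475,133,.08,.055,.045),("s",533,32,.076,-.055,.09),("s",476,88,.076,.055,.09),
("t2",90,82,.08,.055,.09),("t2",365,52,.08,-.055,.09),("t2",112,490,-.08,.055,.045),("t2",388,462,-.08,-.055,.045),
*[("s",u,v,x,y,.09,1) for u,v,x,y in((592,113,-.02,.047),(630,62,-.02,-.047),(683,75,-.07,-.047),(655,123,-.07,.047))],
*[("t2",u,v,x,y,.09,1) for u,v,x,y in((150,325,-.02,.047),(375,305,-.02,-.047),(388,430,-.07,-.047),(155,450,-.07,.047))]]
T,r=fit(tr,[.55,-.2,0,0.]);print("tray",T[:2],np.degrees(T[2]),"trav",T[3],r)
print("tips",W(S,[[-.131,.06,.159],[-.131,-.06,.159]]).tolist())
E
```

```text
stand [0.64851531 0.16854996] 1.926729908385075 [[-1.4, -1.2], [-0.1, 0.8], [1.1, -0.9], [1.0, -1.3], [1.3, -0.9], [-1.0, -1.1], [-0.1, -1.0], [-0.3, -0.2], [-0.9, 0.3], [-0.7, 0.6]]
pack [0.57063709 0.22643413] 0.6664817066171376 [[-0.6, -0.0], [0.4, -1.0], [2.7, 1.0], [0.4, -0.5], [-0.3, -1.5], [-1.1, -0.1]]
pack in stand [[-0.07588804  0.06046982  0.        ]]
tray [ 0.57412535 -0.23755703] 6.273260397865887 trav 0.0024349715288953548 [[-1.2, -0.3], [0.4, 0.7], [0.0, 0.6], [-0.4, -0.4], [0.1, -0.9], [0.9, -0.7], [-0.7, -0.0], [-0.2, -0.0], [0.6, 0.2], [0.1, 0.0], [-0.1, -0.9], [0.6, -1.0], [1.6, -0.7], [-0.9, 0.5], [-1.9, 0.2], [0.0, -0.6], [0.5, -0.2], [-0.6, 0.5]]
tips [[0.5155720851714325, 0.22411162965929599, 0.159], [0.5196066583537156, 0.10417947292376152, 0.159]]
```

```bash
cat >> h.py <<'E'
def rel(targets):
    "world (x,y,z,yaw of tool y) -> rows along tool axes, from the present pose"
    s=bot.read_state(); R=np.array(s["tcp_rot"]); p=np.array(s["position"]); yaw=np.degrees(np.arctan2(R[1,1],R[0,1]))
    print("t",round(s["time_s"],2),"p",p.round(4),"yaw",yaw.round(2),"F",np.round(s["force"],1),"open",round(s["opening"],3),"grip",round(s["grasp_force"],1))
    for t in targets: print(np.round(R.T@(np.array(t[:3])-p)*100,2),"rz",round(-(t[3]-yaw),1))
E
python3 -c "
from h import *
rel([(.45,-.2,.3,-30),(.5705,.226,.25,1.5),(.5705,.226,.162,1.5)])"
```

```text
t 0.1 p [ 0.1411 -0.6082  0.2327] yaw -76.95 F [-0.6  0.2 -0. ] open 1.002 grip 0.0
[ 39.31 -32.8   -6.66] rz -46.9
[ 60.67 -71.57  -1.58] rz -78.4
[ 60.66 -71.55   7.22] rz -78.4
```

Call:
apply_moves:
  steps:
    - [[6, -5, -5, 0, 0, -6, -0.08], [12, -10, -6.6, 0, 0, -12, -0.08], [18, -15, -6.6, 0, 0, -18, -0.08], [24, -20, -6.6, 0, 0, -25, -0.08], [30, -25, -6.6, 0, 0, -32, -0.08], [35, -29, -6.6, 0, 0, -39, -0.08], [39.3, -32.8, -6.6, 0, 0, -46, -0.08], [42, -38, -6.2, 0, 0, -54, -0.08], [45, -43.5, -5.6, 0, 0, -62, -0.08], [48, -49, -5, 0, 0, -70, -0.08], [51, -54, -4, 0, 0, -78.4, -0.08], [54, -59.5, -3, 0, 0, -78.4, -0.08], [57, -65, -2, 0, 0, -78.4, -0.08], [59.5, -69.5, -1.6, 0, 0, -78.4, -0.08], [60.7, -71.6, -1.6, 0, 0, -78.4, -0.08], [60.7, -71.6, -1.6, 0, 0, -78.4, -0.08], [60.7, -71.6, -1.6, 0, 0, -78.4, -0.08]]

```text
time_s: 2.22
position: [0.5705, 0.2279, 0.2485]
tcp_rot: [[-0.029, 1.0, -0.001], [1.0, 0.029, -0.0], [-0.0, -0.001, -1.0]]
force: [-0.5, -0.6, -0.0]
opening: 0.464
grasp_force: 0.0
```

```bash
python3 -c "
from h import *
rel([(.5705,.226,.162,1.5)])
cv2.imwrite('pics/a.png',cv2.resize(bot.capture('side')[100:300,200:400],None,fx=3,fy=3,interpolation=cv2.INTER_CUBIC))"
```

```text
t 2.23 p [0.5705 0.2279 0.2485] yaw 1.66 F [-0.5 -0.6 -0. ] open 0.464 grip 0.0
[-0.18  0.01  8.65] rz 0.2
```

View pics/a.png

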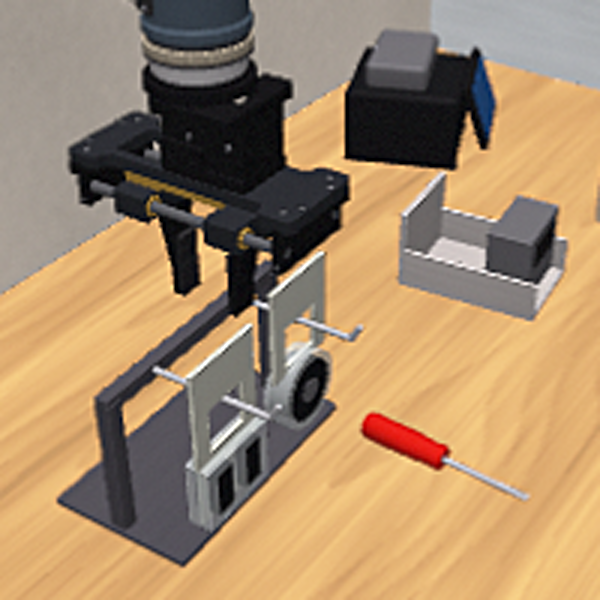

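The view shows the fingers straddling the card plane above the pack: tips at (185,290) and (240,312), card top at (222,358). I'll descend and grip.

Call:
apply_moves:
  steps:
    - [[-0.1, 0, 3.5, 0, 0, 0, -0.08], [-0.1, 0, 6.5, 0, 0, 0, -0.08], [-0.1, 0, 8.6, 0, 0, 0, -0.08], [-0.1, 0, 8.6, 0, 0, 0, -0.08], [-0.1, 0, 8.6, 0, 0, 0, -0.5], [-0.1, 0, 8.6, 0, 0, 0, -0.8], [-0.1, 0, 8.6, 0, 0, 0, -1], [-0.1, 0, 8.6, 0, 0, 0, -1], [-0.1, 0, 8.6, 0, 0, 0, -1], [-0.1, 0, 8.6, 0, 0, 0, -1]]

```text
time_s: 3.52
position: [0.5706, 0.2249, 0.1639]
tcp_rot: [[-0.026, 1.0, -0.0], [1.0, 0.026, 0.0], [0.0, -0.0, -1.0]]
force: [-1.2, -0.0, 3.2]
opening: 0.055
grasp_force: 30.0
```

```bash
python3 -c "
from h import *
rel([(.485,.223,.186,1.7)])"
```

```text
t 3.52 p [0.5706 0.2249 0.1639] yaw 1.46 F [-1.2 -0.   3.2] open 0.055 grip 30.0
[ 0.03 -8.56 -2.21] rz -0.2
```

Call:
apply_moves:
  steps:
    - [[0, 0, -0.5, 0, 0, 0, -1], [0, 0, -1.2, 0, 0, 0, -1], [0, 0, -1.9, 0, 0, 0, -1], [0, 0, -2.3, 0, 0, 0, -1], [0, 0, -2.3, 0, 0, 0, -1], [0, 0, -2.3, 0, 0, 0, -1]]

```text
time_s: 4.28
position: [0.5706, 0.2247, 0.1864]
tcp_rot: [[-0.025, 1.0, -0.0], [1.0, 0.025, -0.0], [-0.0, -0.0, -1.0]]
force: [-0.5, 0.2, -1.0]
opening: 0.056
grasp_force: 30.0
```

```bash
python3 -c "
from h import *
rel([(.485,.223,.186,1.7)])
cv2.imwrite('pics/b.png',cv2.resize(bot.capture('side')[150:300,200:330],None,fx=4,fy=4,interpolation=cv2.INTER_CUBIC))"
```

```text
t 4.28 p [0.5706 0.2247 0.1864] yaw 1.45 F [-0.5  0.2 -1. ] open 0.056 grip 30.0
[ 0.05 -8.57  0.05] rz -0.2
```

View pics/b.png

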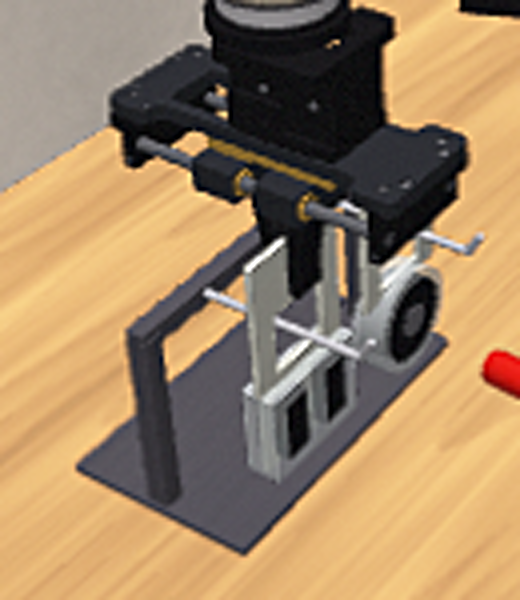

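The pack is lifted 22.5 mm and hangs straight; the measured load is 1 N, which matches its weight. The peg runs through the middle of the hole, at about (300,335). Now I'll slide it off.

Call:
apply_moves:
  steps:
    - [[0, -1, 0, 0, 0, 0, -1], [0, -2.5, 0, 0, 0, 0, -1], [0, -4, 0, 0, 0, 0, -1], [0, -5.5, 0, 0, 0, 0, -1], [0, -7, 0, 0, 0, 0, -1], [0, -8.5, 0, 0, 0, 0, -1], [0, -9.5, 0, 0, 0, 0, -1], [0, -9.8, 0, 0, 0, 0, -1], [0, -9.8, 0, 0, 0, 0, -1]]

```text
time_s: 5.45
position: [0.4732, 0.2223, 0.1867]
tcp_rot: [[-0.025, 1.0, 0.001], [1.0, 0.025, 0.0], [0.0, 0.001, -1.0]]
force: [-0.2, -0.5, -1.6]
opening: 0.059
grasp_force: 30.0
```

```bash
python3 -c "
from h import *
T=(.5741,-.2376,np.radians(6.27))
x,y,_=W(T,[[.052,0,0]])[0]
print(x,y)
rel([(.472,.22,.29,1.5),(.472,-.15,.29,6.3),(x,y,.29,6.3),(x,y,.1289+.03,6.3)])"
```

```text
0.6257889503495803 -0.23192087931466243
t 5.45 p [0.4732 0.2223 0.1867] yaw 1.45 F [-0.2 -0.5 -1.6] open 0.059 grip 30.0
[ -0.23  -0.12 -10.33] rz -0.0
[-37.22  -1.05 -10.34] rz -4.8
[-45.8   14.11 -10.33] rz -4.8
[-45.8   14.1    2.78] rz -4.8
```

Call:
apply_moves:
  steps:
    - [[0, -0.1, -3, 0, 0, 0, -1], [-0.2, -0.1, -7, 0, 0, 0, -1], [-2, -0.1, -10, 0, 0, 0, -1], [-6, -0.2, -10.3, 0, 0, -1, -1], [-11, -0.3, -10.3, 0, 0, -2, -1], [-16, -0.5, -10.3, 0, 0, -3, -1], [-21, -0.6, -10.3, 0, 0, -4, -1], [-26, -0.8, -10.3, 0, 0, -4.8, -1], [-31, -0.9, -10.3, 0, 0, -4.8, -1], [-36, -1, -10.3, 0, 0, -4.8, -1], [-40, 1, -10.3, 0, 0, -4.8, -1], [-43, 4.5, -10.3, 0, 0, -4.8, -1], [-45, 8.5, -10.3, 0, 0, -4.8, -1], [-45.8, 12, -10.3, 0, 0, -4.8, -1], [-45.8, 14.1, -10.3, 0, 0, -4.8, -1], [-45.8, 14.1, -8, 0, 0, -4.8, -1], [-45.8, 14.1, -5, 0, 0, -4.8, -1], [-45.8, 14.1, -4, 0, 0, -4.8, -1], [-45.8, 14.1, -4, 0, 0, -4.8, -1]]

```text
time_s: 7.82
position: [0.6253, -0.2321, 0.2259]
tcp_rot: [[-0.109, 0.994, -0.001], [0.994, 0.109, 0.001], [0.001, -0.001, -1.0]]
force: [0.1, -0.0, -1.2]
opening: 0.055
grasp_force: 30.0
```

```bash
python3 -c "
from h import *
rel([(.6258,-.2319,.1289+.03,6.3)])
s=cv2.resize(bot.capture('side')[100:220,310:410],None,fx=5,fy=5,interpolation=cv2.INTER_CUBIC)
cv2.imwrite('pics/c.png',s)"
```

```text
t 7.83 p [ 0.6253 -0.2321  0.2259] yaw 6.24 F [ 0.1 -0.  -1.2] open 0.055 grip 30.0
[0.01 0.06 6.7 ] rz -0.1
```

View pics/c.png

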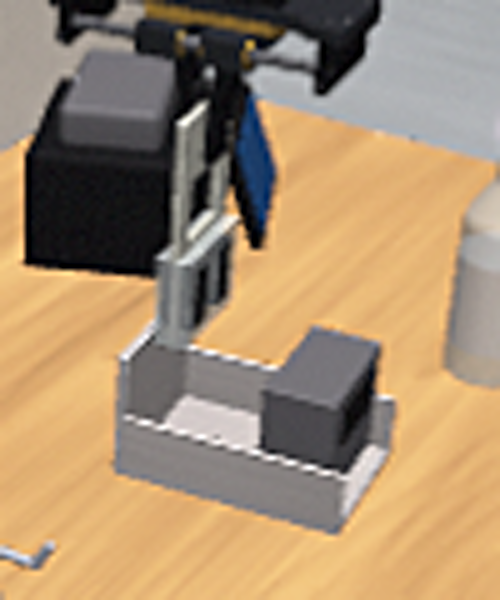

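The pack hangs upright above the tray's free space, with its lower corners at about (160,338) and (190,342) in the crop. I'll check these against the projection.

```bash
python3 -c "
from h import *
P=(.6253,-.2321,np.radians(6.24))
q=proj('side',W(P,[[-.012,.04,.097],[.012,.04,.097],[-.012,-.04,.097],[-.0025,.04,.252]]))
print((q-[310,100])*5)
x,y,_=W((.5741,-.2376,np.radians(6.27)),[[.048,0,0]])[0]
rel([(x,y,.1289+.01,6.3)])"
```

```text
[[184.64299576 348.43937031]
 [150.57431728 339.55213561]
 [231.55508714 295.88378297]
 [184.28097814 121.55186511]]
t 7.88 p [ 0.6259 -0.2324  0.227 ] yaw 6.24 F [-0.1  0.2 -1.5] open 0.051 grip 30.0
[ 0.06 -0.41  8.81] rz -0.1
```

Call:
apply_moves:
  steps:
    - [[0, -0.4, 0, 0, 0, 0, -1], [0, -0.4, 2.5, 0, 0, 0, -1], [0, -0.4, 5, 0, 0, 0, -1], [0, -0.4, 7, 0, 0, 0, -1], [0, -0.4, 8.2, 0, 0, 0, -1], [0, -0.4, 8.6, 0, 0, 0, -1], [0, -0.4, 8.8, 0, 0, 0, -1], [0, -0.4, 8.8, 0, 0, 0, -1], [0, -0.4, 8.8, 0, 0, 0, -1]]

```text
time_s: 9.0
position: [0.6218, -0.2326, 0.1392]
tcp_rot: [[-0.109, 0.994, 0.001], [0.994, 0.109, -0.001], [-0.001, 0.001, -1.0]]
force: [0.3, -0.7, -0.5]
opening: 0.051
grasp_force: 30.0
```

Call:
apply_moves:
  steps:
    - [[0, 0, 0.1, 0, 0, 0, -1], [0, 0, 0.2, 0, 0, 0, -1], [0, 0, 0.3, 0, 0, 0, -1], [0, 0, 0.3, 0, 0, 0, -1]]

```text
time_s: 9.5
position: [0.6213, -0.2324, 0.1353]
tcp_rot: [[-0.109, 0.994, -0.0], [0.994, 0.109, 0.0], [0.0, -0.0, -1.0]]
force: [-0.6, -0.1, -0.6]
opening: 0.054
grasp_force: 30.0
```

Call:
apply_moves:
  steps:
    - [[0, 0, 0.05, 0, 0, 0, -1], [0, 0, 0.1, 0, 0, 0, -1], [0, 0, 0.1, 0, 0, 0, -1]]

```text
time_s: 9.88
position: [0.6216, -0.2324, 0.1352]
tcp_rot: [[-0.109, 0.994, 0.0], [0.994, 0.109, -0.0], [-0.0, 0.0, -1.0]]
force: [-1.3, 0.8, 3.7]
opening: 0.053
grasp_force: 30.0
```

There's contact with the tray floor: 3.7 N at the expected height. I'll release and retreat straight up.

Call:
apply_moves:
  steps:
    - [[0, 0, -0.05, 0, 0, 0, -0.85], [0, 0, -0.05, 0, 0, 0, -0.7], [0, 0, -0.05, 0, 0, 0, -0.5], [0, 0, -0.05, 0, 0, 0, -0.4], [0, 0, -0.05, 0, 0, 0, -0.4], [0, 0, -2, 0, 0, 0, -0.4], [0, 0, -5, 0, 0, 0, -0.4], [0, 0, -9, 0, 0, 0, -0.4], [0, 0, -12, 0, 0, 0, -0.4], [0, 0, -12, 0, 0, 0, -0.4]]

```text
time_s: 11.12
position: [0.6234, -0.2334, 0.2593]
tcp_rot: [[-0.109, 0.994, 0.008], [0.994, 0.109, -0.004], [-0.005, 0.007, -1.0]]
force: [0.8, -0.6, -0.3]
opening: 0.299
grasp_force: 0.0
```

```bash
python3 -c "
from h import *
T=(.5741,-.2376,np.radians(6.27))
for x in(-.11,-.068,0): print(x,W(T,[[x,0,0]])[0])
p=W(T,[[-.12,0,0]])[0]
rel([(p[0],p[1],.25,6.27-90),(p[0],p[1],.08,6.27-90)])
s=cv2.resize(bot.capture('side')[100:220,310:410],None,fx=5,fy=5,interpolation=cv2.INTER_CUBIC)
cv2.imwrite('pics/d.png',s)"
```

```text
-0.11 [ 0.46475799 -0.24961352  0.        ]
-0.068 [ 0.50650676 -0.24502654  0.        ]
0 [ 0.5741 -0.2376  0.    ]
t 11.12 p [ 0.6234 -0.2334  0.2593] yaw 6.26 F [ 0.8 -0.6 -0.3] open 0.299 grip 0.0
[  0.13 -16.95   0.81] rz 90.0
[  0.22 -17.07  17.81] rz 90.0
```

View pics/d.png

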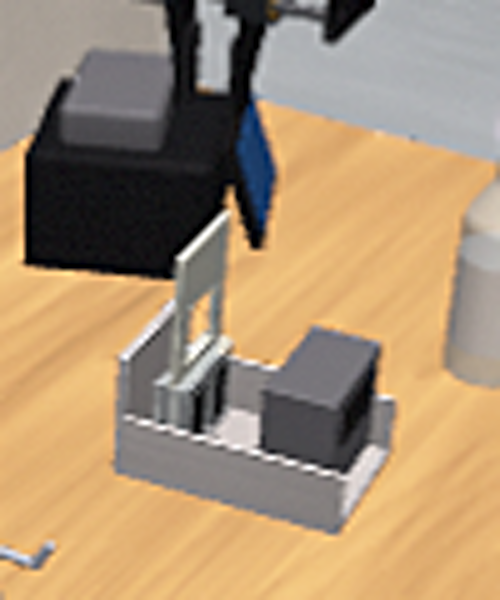

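The pack stands upright and free in the tray at about (195,330), with the follower at (320,395). Next I'll go round behind the follower with the jaws shut, turned 90° so the body stays clear of the pack.

Call:
apply_moves:
  steps:
    - [[0, -1, 0, 0, 0, 10, -1], [0, -3, 0, 0, 0, 20, -1], [0, -5, 0, 0, 0, 30, -1], [0, -7, 0, 0, 0, 40, -1], [0, -9, 0, 0, 0, 50, -1], [0, -11, 0, 0, 0, 60, -1], [0.1, -13, 0, 0, 0, 70, -1], [0.1, -15, 0, 0, 0, 80, -1], [0.1, -17, 0, 0, 0, 90, -1], [0.1, -17, 4, 0, 0, 90, -1], [0.1, -17, 9, 0, 0, 90, -1], [0.1, -17, 14, 0, 0, 90, -1], [0.1, -17, 17, 0, 0, 90, -1], [0.1, -17, 18, 0, 0, 90, -1], [0.1, -17, 18, 0, 0, 90, -1]]

```text
time_s: 13.05
position: [0.4519, -0.2496, 0.074]
tcp_rot: [[0.994, 0.109, -0.001], [0.109, -0.994, 0.001], [-0.001, -0.001, -1.0]]
force: [-0.1, -0.6, 0.3]
opening: 0.005
grasp_force: 0.0
```

```bash
python3 -c "
from h import *
T=(.5741,-.2376,np.radians(6.27))
a=[W(T,[[x,0,0]])[0] for x in(-.09,-.04,-.012)]
rel([(p[0],p[1],.08,-83.73) for p in a])"
```

```text
t 13.05 p [ 0.4519 -0.2496  0.074 ] yaw -83.75 F [-0.1 -0.6  0.3] open 0.005 grip 0.0
[ 3.27  0.14 -0.6 ] rz -0.0
[ 8.27  0.14 -0.61] rz -0.0
[11.07  0.13 -0.61] rz -0.0
```

Call:
apply_moves:
  steps:
    - [[1.5, 0.1, -0.4, 0, 0, 0, -1], [3, 0.1, -0.4, 0, 0, 0, -1], [4, 0.1, -0.4, 0, 0, 0, -1], [4.6, 0.1, -0.4, 0, 0, 0, -1], [5.2, 0.1, -0.4, 0, 0, 0, -1], [5.8, 0.1, -0.4, 0, 0, 0, -1], [6.4, 0.1, -0.4, 0, 0, 0, -1], [7, 0.1, -0.4, 0, 0, 0, -1], [7.6, 0.1, -0.4, 0, 0, 0, -1], [8.1, 0.1, -0.4, 0, 0, 0, -1], [8.5, 0.1, -0.4, 0, 0, 0, -1], [8.5, 0.1, -0.4, 0, 0, 0, -1]]

```text
time_s: 14.55
position: [0.5376, -0.2416, 0.0784]
tcp_rot: [[0.994, 0.109, 0.001], [0.109, -0.994, -0.0], [0.001, 0.0, -1.0]]
force: [-1.3, 0.7, -0.7]
opening: 0.009
grasp_force: 0.4
```

Call:
apply_moves:
  steps:
    - [[0.3, 0, 0, 0, 0, 0, -1], [0.6, 0, 0, 0, 0, 0, -1], [0.9, 0, 0, 0, 0, 0, -1], [1.2, 0, 0, 0, 0, 0, -1], [1.5, 0, 0, 0, 0, 0, -1], [1.7, 0, 0, 0, 0, 0, -1], [1.7, 0, 0, 0, 0, 0, -1]]

```text
time_s: 15.42
position: [0.5541, -0.2398, 0.0784]
tcp_rot: [[0.994, 0.109, 0.0], [0.109, -0.994, 0.0], [0.0, -0.0, -1.0]]
force: [-2.7, -0.5, -1.0]
opening: 0.006
grasp_force: 1.1
```

```bash
python3 -c "
from h import *
T=(.5741,-.2376,np.radians(6.27))
p=W(T,[[-.012,0,0]])[0]
rel([(p[0],p[1],.078,-83.73)])
s=cv2.resize(bot.capture('side')[100:220,310:410],None,fx=5,fy=5,interpolation=cv2.INTER_CUBIC)
cv2.imwrite('pics/e.png',s)"
```

```text
t 15.43 p [ 0.5541 -0.2398  0.0784] yaw -83.75 F [-2.7 -0.5 -1. ] open 0.006 grip 1.1
[0.81 0.   0.04] rz -0.0
```

View pics/e.png

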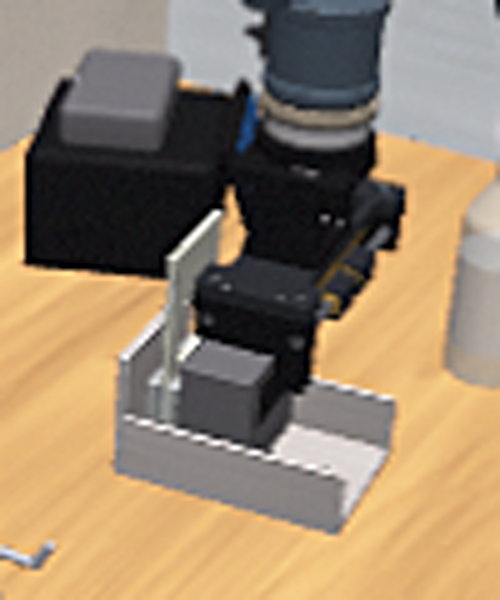

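The pack is upright at about (185,320) and has been nudged up by the follower. A gap of about 8 mm is left. I'll close it slowly while watching the force.

Call:
apply_moves:
  steps:
    - [[0.15, 0, 0, 0, 0, 0, -1], [0.3, 0, 0, 0, 0, 0, -1], [0.45, 0, 0, 0, 0, 0, -1], [0.6, 0, 0, 0, 0, 0, -1], [0.6, 0, 0, 0, 0, 0, -1]]

```text
time_s: 16.1
position: [0.56, -0.2391, 0.0784]
tcp_rot: [[0.994, 0.109, 0.0], [0.109, -0.994, 0.0], [0.0, -0.0, -1.0]]
force: [-2.0, 0.0, -1.6]
opening: 0.004
grasp_force: 1.3
```

Call:
apply_moves:
  steps:
    - [[0.1, 0, 0, 0, 0, 0, -1], [0.2, 0, 0, 0, 0, 0, -1], [0.2, 0, 0, 0, 0, 0, -1]]

```text
time_s: 16.48
position: [0.5619, -0.2389, 0.0785]
tcp_rot: [[0.994, 0.109, 0.0], [0.109, -0.994, 0.0], [0.0, -0.0, -1.0]]
force: [-3.0, 0.6, -2.8]
opening: 0.009
grasp_force: 1.4
```

Call:
apply_moves:
  steps:
    - [[0.1, 0, 0, 0, 0, 0, -1], [0.2, 0, 0, 0, 0, 0, -1], [0.2, 0, 0, 0, 0, 0, -1]]

```text
time_s: 16.85
position: [0.5623, -0.2388, 0.0785]
tcp_rot: [[0.994, 0.11, -0.003], [0.11, -0.994, 0.0], [-0.003, -0.001, -1.0]]
force: [-6.4, -1.0, -0.3]
opening: 0.006
grasp_force: 3.4
```

Call:
apply_moves:
  steps:
    - [[0.1, 0, 0, 0, 0, 0, -1], [0.15, 0, 0, 0, 0, 0, -1], [0.15, 0, 0, 0, 0, 0, -1]]

```text
time_s: 17.23
position: [0.5623, -0.2388, 0.0785]
tcp_rot: [[0.994, 0.11, -0.006], [0.11, -0.994, 0.001], [-0.006, -0.001, -1.0]]
force: [-10.2, -2.9, 1.9]
opening: 0.009
grasp_force: 5.1
```

The follower has stopped firmly, with the force rising to 10 N and no more travel, so the pack is snug. I'll back off and check.

Call:
apply_moves:
  steps:
    - [[-0.3, 0, 0, 0, 0, 0, -1], [-1.5, 0, 0, 0, 0, 0, -1], [-4, 0, 0, 0, 0, 0, -1], [-7, 0, 0, 0, 0, 0, -1], [-8, 0, -4, 0, 0, 0, -1], [-8, 0, -9, 0, 0, 0, -1], [-8, 0, -14, 0, 0, 0, -1], [-8, 0, -16, 0, 0, 0, -1], [-8, 0, -16, 0, 0, 0, -1], [-8, 0, -16, 0, 0, 0, -1]]

```text
time_s: 18.48
position: [0.4855, -0.247, 0.2379]
tcp_rot: [[0.994, 0.109, -0.0], [0.109, -0.994, 0.0], [-0.0, -0.0, -1.0]]
force: [0.4, 0.6, -0.6]
opening: 0.006
grasp_force: 0.0
```

```bash
python3 -c "
from h import *
rel([])
s=cv2.resize(bot.capture('side')[120:290,210:430],None,fx=3.5,fy=3.5,interpolation=cv2.INTER_CUBIC)
cv2.imwrite('pics/f.png',s)"
```

```text
t 18.48 p [ 0.4855 -0.247   0.2379] yaw -83.75 F [ 0.4  0.6 -0.6] open 0.006 grip 0.0
```

View pics/f.png

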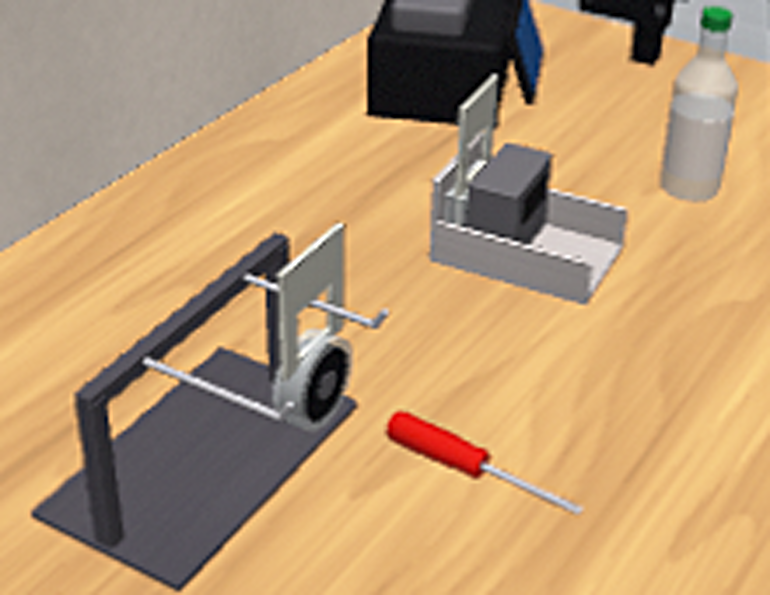

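The pack is upright and held between the follower at (510,190) and the end wall at (440,205). The round pack still hangs at (315,320), and the bottle and screwdriver are in place.

```bash
python3 -c "
from rig import bot
print(bot.hand_in())"
```

```text
the job is handed in; nothing more can be done
None
```

The rectangular pack now stands upright in the tray, held snugly between the follower and the end wall; the round pack still hangs on its peg, the bottle, screwdriver and cleaver were not touched, and the job was handed in at about 18.5 s (no verdict shown).

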